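# Right the tipped bottle, then hold the splash shield at its index

### The arm

A 6-joint arm with a two-finger parallel gripper is mounted at the origin on a cart in front of the work surface, level with it; the furniture and walls round the work are solid. World frame = base frame: x ahead of the robot, y to its left, z up, the work surface at z = 0. Lengths are in m, angles in rad, forces in N, time in s.
With the tool pointing down it reaches from about 0.275 to 0.825 m from the base axis. Payload 4.9 kg.
Tool frame: the origin (TCP) lies midway between the tips of the shut fingers; the grasp point (between the pads) lies 19 mm behind it (bot.grip_depth is the distance from the TCP to the grasp point, in m); z points along the fingers, y is the line along which they close (so a half turn about z gives the same grasp; the last joint's range is limited). The gripper opens to 85 mm and grips with 20 to 120 N. Pads are 22 mm wide; open, the fingers measure 114 mm over their backs; the gripper's body (76 mm by 85 mm) begins 54 mm behind the grasp point. The pads swing forward as they close: fully open they stand 13 mm farther back than shut.
Start: joints at [-1.368, 0.326, -0.193, 1.052, 0, 1.437], TCP at [0.182, -0.519, 0.231] pointing down, gripper open.
Joint ranges: [-2.65, 2.65], [-0.97, 1.79], [-1.3, 1.35], [-1.93, 2.1], [-1.47, 1.37], [-3.14, 3.14]. Speed limits (rad/s): [2.57, 2.57, 3.14, 3.14, 3.14, 3.14].

### API

Orientations are given as a unit quaternion [w, x, y, z].
In Python, from cell import bot gives the robot as it stands. Calls block until the motion is done:
- bot.move_pose(position, orientation): joint-space move of the TCP to a pose.
- bot.move_linear(position, speed=0.15, rotation=None, until_force=None): straight line of the TCP; rotation=None keeps the orientation; speed is the mean speed in m/s. With until_force (N) it stops when the force on the tool has changed by that much, and returns True; else False.
- bot.goto_joints(angles): joint-space move.
- bot.set_gripper(opening, grasp_force=None): opening from 0.0 (shut) to 1.0 (fully open); grasp_force is the grip in N (None keeps the last); returns when the fingers have stopped.
- bot.wait(seconds).
- bot.solve_ik(position, orientation): joint angles nearest the present ones, or None.
- bot.camera(name): name is "side" or "top"; returns the picture (400x640x3 uint8, red, green, blue); there is no depth.
- bot.calibration(name): a dict with "mtx" (3x3 intrinsics, pixels), "extrinsics" (4x4, takes a point from world to camera coordinates). Camera axes: x right, y down, z forward; pixel columns grow to the right and rows downward; lengths in m; the calibration is good to about 2 mm. A picture is of the moment at which its call begins. calibration takes no time and is no camera call.
A pose or a line that the arm cannot do raises bot.PlanningError and nothing moves.
- bot.close_job(): hands the job in; it is judged then, once.
Trained networks look in the newest picture that a camera, given by its name, has taken for a name from the list of things; names that differ only in an ending like _2 or _b are one class to them, and where a whole thing is asked for, a point or a joint stands for the part that bears it (a point fixed in the world has none). Each returns a list of dicts, best first, with "confidence" (0 to 1); they miss things now and then, are a little off and sometimes report something else, mostly with a low value. They report only what shows in the picture. A call takes as long as a camera call.
- bot.search_frame(camera, thing): "bbox" ([left, top, width, height] in pixels, round what is visible of it).
Readings, each from a call of its own:
- bot.read_clock(): time.
- bot.read_joint_positions(): joint angles.
- bot.read_joint_vel(): joint speeds.
- bot.read_joint_efforts(): joint torques, N m.
- bot.read_position(): TCP position.
- bot.read_tool_rot(): TCP orientation.
- bot.read_ft_force(): force on the tool from outside, world axes, zero at the start.
- bot.read_moment(): the same for the moment, N m.
- bot.read_gripper_width(): opening from 0.0 (shut) to 1.0 (fully open).
- bot.read_finger_force(): force on a finger pad.
Only numpy, scipy, OpenCV 4.12 (cv2) and the standard library are available. Lean on these libraries where they do the work, as an engineer would, in place of code of your own. Each camera call takes 0.05 s, during which the arm holds its last target. There are 200 camera calls.

### The job

The hinge screws of the clear splash shield on the bottle bay are slack, so first, while the shield still leans open at the back, stand the tipped-over bottle upright in the lane between the other bottles and let go of it. Then take the shield by its bar handle, swing it forward and down until its yellow pointer lines up with the red index clip, and finish while still holding it there, steady and clear of the bottles, so that I can tighten the screws. Do not let the shield fall shut, shift the index clip or knock the standing bottles, and leave the other things on the bench where they are.

Things in the scene. Friction and masses are not known exactly. Their poses are not given: they have to be found in the camera images.
- bay: Fixed white bottle tray, 260 mm deep (x), 460 mm wide (y): end cheeks 45 mm high, front lip 20 mm, rear lip 30 mm, floor 8 mm above the bench with a black mat. Origin on the bench, 10 mm in front of the tray's middle; x points away from the robot to the hinge side, y left along the lane. On its right cheek (y = -226 mm) stands a metal quadrant rim, radius 80 mm about the hinge line.
- lane_mid (a point): Middle of the lane on the tray floor (8 mm above the bench), 40 mm in front of the bay's origin, axes as the bay's. The lane runs along y; the floor is free 73 mm in front of its centre line and 173 mm behind it. Two bottles stand about 137 and 195 mm to each side; the free stretch between the inner ones is for the tipped bottle.
- tipped_mid (a point): Centre (half-way along) of the tipped bottle: closed glass bottle, blue cap, 46 mm across, 86 mm tall, about 0.08 kg; the cap, 40 mm across, is its top 24 mm. z points from base to cap. It starts lying on its side on the tray floor in mid-lane, cap roughly to the bay's left (+y).
- tipped_bottle: The same tipped bottle; origin at the centre of its base, z from base to cap.
- shield (a joint): Angle of the clear splash shield in rad: 0 shut (level, over the bottles), growing as it lifts; pi/2 is upright and 1.80 leans back on its stop, where it starts. Clear panel, blue edges, 420 mm wide, reaching 183 mm from the hinge. It turns freely about the bay's y axis through shield_hinge, weighs about 0.55 kg, and below pi/2 falls shut if let go.
- shield_hinge (a point): Middle of the hinge line, fixed to the bay, 112 mm above the bench; axes as the bay's.
- shield_handle (a point): Centre of the handle: a round steel bar 12 mm thick and 130 mm long, parallel to the hinge (y), 220 mm from the hinge line; two posts join it to the panel 55 mm to each side, and 31 mm of open space lies between bar and panel edge.
- shield_pointer (a point): Tip of the yellow pointer on the right-hand edge of the shield, 80 mm from the hinge line.
- index_mark (a point): Index mark of the red clip on the quadrant rim, 80 mm from the hinge line and in the pointer's plane: pointer and mark coincide when shield equals index_clip. The clip is 7 mm wide along the rim.
- index_clip (a joint): Angle of the red index clip about the hinge line, counted as the shield's. It sits stiffly on the rim.
- bottle_1_mid (a point): Centre (half-way up) of an upright bottle like the tipped one, 46 mm across, 86 mm tall, loose, standing at the left end of the lane; z up.
- bottle_1: The same bottle; origin at the centre of its base.
- bottle_2_mid (a point): Centre (half-way up) of an upright bottle like the tipped one, 46 mm across, 86 mm tall, loose, standing left of the tipped one; z up.
- bottle_2: The same bottle; origin at the centre of its base.
- bottle_3_mid (a point): Centre (half-way up) of an upright bottle like the tipped one, 46 mm across, 86 mm tall, loose, standing right of the tipped one; z up.
- bottle_3: The same bottle; origin at the centre of its base.
- bottle_4_mid (a point): Centre (half-way up) of an upright bottle like the tipped one, 46 mm across, 86 mm tall, loose, standing at the right end of the lane; z up.
- bottle_4: The same bottle; origin at the centre of its base.
- petri_low: A loose petri dish, 63 mm across, 15 mm high, on the bench front left; not needed, leave it.
- timer: A small loose white timer, 66 x 66 x 18 mm, on the bench at the right; leave it.
- blue_tape: A loose roll of blue tape, 52 mm across, 14 mm high, front right; leave it.

How it is judged:
On the way:
1. the tipped bottle stands upright in the free stretch of the lane, released, with the shield still leaning open (angle between tipped_mid's own z axis and vertical below 0.12 rad and x of tipped_mid in the frame of lane_mid between -0.035 and 0.035 m and y of tipped_mid in the frame of lane_mid between -0.085 and 0.085 m and z of tipped_mid in the frame of lane_mid between 0.036 and 0.05 m and contact force between tipped_bottle and the fingers below 0.1 N and linear speed of tipped_bottle below 0.03 m/s and value of joint shield above 1.55 rad), for 0.3 s.
At the end, for the whole second after the job is handed in: All five bottles upright (within 7 degrees), the tipped one in the free stretch, within 35 mm of the lane's centre line and 85 mm of its middle, released, at rest on the tray floor. The fingers hold the shield still, pointer within 5.5 mm of the index mark, touching no bottle (angle between each of tipped_mid, bottle_1_mid, bottle_2_mid, bottle_3_mid, bottle_4_mid's own z axis and vertical below 0.12 rad and x of tipped_mid in the frame of lane_mid between -0.035 and 0.035 m and y of tipped_mid in the frame of lane_mid between -0.085 and 0.085 m and z of tipped_mid in the frame of lane_mid between 0.036 and 0.05 m and contact force between tipped_bottle and the fingers below 0.1 N and linear speed of tipped_bottle below 0.03 m/s and distance between shield_pointer and index_mark below 0.0055 m and velocity of joint shield between -0.05 and 0.05 rad/s and contact force between shield and the fingers above 0.4 N and contact force between shield and bottle_1 below 0.1 N and contact force between shield and bottle_2 below 0.1 N and contact force between shield and bottle_3 below 0.1 N and contact force between shield and bottle_4 below 0.1 N and contact force between shield and tipped_bottle below 0.1 N); the arm keeps its last pose, push and grip.
It fails at once if a standing bottle is tipped or shoved more than 25 mm (angle between any of bottle_1_mid, bottle_2_mid, bottle_3_mid, bottle_4_mid's own z axis and vertical above 0.4 rad or distance of any of bottle_1_mid, bottle_2_mid, bottle_3_mid, bottle_4_mid from where it was at the start of the episode above 0.025 m).
It fails at once if the shield falls shut (below about 29 degrees) (value of joint shield below 0.5 rad).
It fails at once if the index clip is shifted more than 5 mm (distance of index_mark from where it was at the start of the episode above 0.005 m).
It fails at once if the petri dish, timer or tape roll is shifted more than 30 mm (distance of any of petri_low, timer, blue_tape from where it was at the start of the episode above 0.03 m).
It also fails if it takes over 64 s, if anything falls off the work surface, if the arm or the gripper's body presses on something with over 40 N, if the wrist force passes 120 N, or if a joint passes its speed limit or range.

## Working session

There is one attempt and no reset: what is moved stays moved. The work goes in short steps, each a Python script; the robot and the scene stay as the last script left them, time stands still between calls to the robot, and variables do not carry over. Pictures are saved under pics/ and viewed, at most 10 in all, crops included, and the job is handed in when it is done.

```bash
ls; mkdir -p pics
python3 - <<'E'
from cell import bot
import cv2, numpy as np
for c in ("top","side"):
    cv2.imwrite(f"pics/{c}0.png", bot.camera(c)[:,:,::-1])
    k=bot.calibration(c); print(c,k["mtx"].tolist(),np.round(k["extrinsics"],4).tolist())
    for t in ["bay","tipped_bottle","bottle_1","shield","shield_handle","shield_pointer","index_mark","index_clip"]:
        try: print(t,[(np.round(d["bbox"],1).tolist(),round(d["confidence"],2)) for d in bot.search_frame(c,t)])
        except Exception as e: print(t,e)
E
```

```text
pics
top [[413.4055235208337, 0.0, 320.6386896243688], [0.0, 413.4055235208337, 198.4055392523196], [0.0, 0.0, 1.0]] [[0.01, -0.9998, -0.0149, -0.0672], [-0.984, -0.0072, -0.1781, 0.4916], [0.178, 0.0164, -0.9839, 1.174], [0.0, 0.0, 0.0, 1.0]]
bay [([257.0, 193.4, 16.3, 18.2], 0.67), ([230.1, 100.8, 174.5, 142.0], 0.59)]
tipped_bottle [([293.0, 195.7, 37.1, 18.6], 0.97), ([230.1, 100.9, 172.4, 142.7], 0.53)]
bottle_1 [([237.0, 192.8, 17.2, 18.5], 0.68), ([367.9, 206.7, 17.8, 15.8], 0.62), ([253.6, 191.9, 22.0, 18.7], 0.55), ([350.6, 206.5, 13.8, 17.7], 0.48)]
shield [([230.5, 100.7, 173.2, 59.8], 0.77), ([181.0, 234.8, 21.5, 20.4], 0.61)]
shield_handle [([229.4, 102.9, 175.4, 57.6], 0.87), ([177.9, 231.9, 24.7, 24.6], 0.24), ([429.0, 244.5, 17.3, 18.6], 0.2)]
shield_pointer [([230.1, 100.9, 171.3, 59.4], 0.85)]
index_mark []
index_clip []
side [[366.9257601770939, 0.0, 323.90425110215716], [0.0, 366.9257601770939, 202.80960565434438], [0.0, 0.0, 1.0]] [[0.9658, 0.2593, 0.0054, -0.4251], [0.2281, -0.8392, -0.4937, -0.1317], [-0.1235, 0.4781, -0.8696, 1.1647], [0.0, 0.0, 0.0, 1.0]]
bay [([270.2, 98.2, 165.0, 197.9], 0.69)]
tipped_bottle [([318.3, 183.1, 24.4, 31.9], 0.92), ([293.6, 242.1, 22.1, 27.9], 0.56), ([342.5, 132.1, 17.6, 24.8], 0.44)]
bottle_1 [([339.9, 144.0, 11.0, 29.0], 0.72), ([300.2, 220.1, 22.1, 28.2], 0.56), ([341.7, 129.2, 16.5, 25.7], 0.52)]
shield [([360.7, 100.9, 75.2, 173.8], 0.83)]
shield_handle [([360.1, 101.4, 77.0, 169.5], 0.58)]
shield_pointer [([366.0, 100.9, 66.3, 168.7], 0.93)]
index_mark [([337.5, 257.7, 8.1, 12.2], 0.54)]
index_clip [([340.0, 129.5, 17.3, 21.0], 0.75)]
```

Run:
```python
import cv2
a=cv2.imread("pics/top0.png")[85:265,165:455]; cv2.imwrite("pics/t1.png",cv2.resize(a,None,fx=2.75,fy=2.75,interpolation=cv2.INTER_CUBIC))
b=cv2.imread("pics/side0.png")[90:310,250:450]; cv2.imwrite("pics/s1.png",cv2.resize(b,None,fx=2.7,fy=2.7,interpolation=cv2.INTER_CUBIC))
```

```text
(no output)
```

View pics/t1.png

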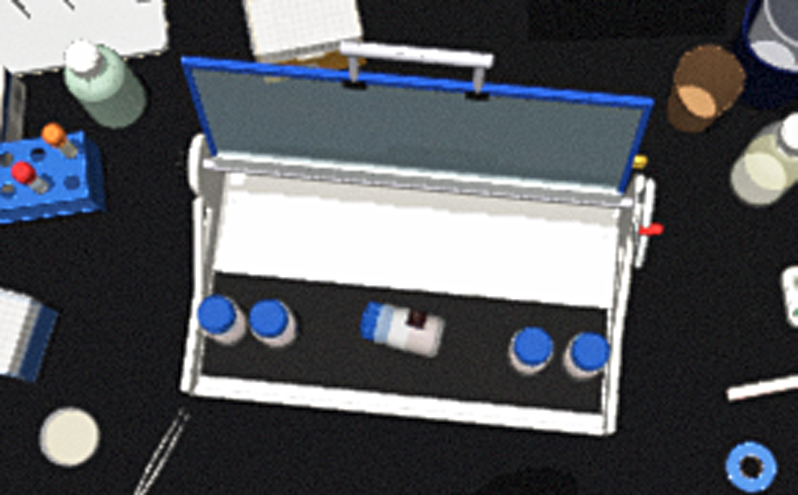

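View pics/s1.png

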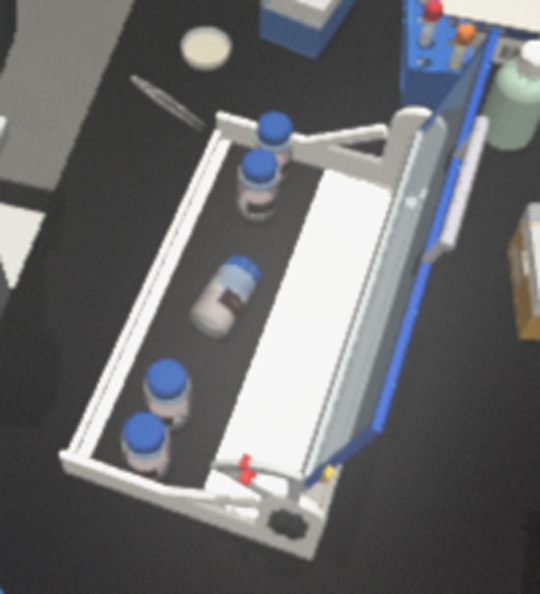

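Top crop: tipped bottle from (375,320) cap to (440,335) base; handle bar (342,45)–(492,60); pointer (641,161); clip (651,229). Side crop: bottle from (243,265) to (212,320); handle (483,122)–(440,252); pointer (330,472); clip (246,470). Next I triangulate these and fit the bay pose.

```bash
cat > h.py <<'E'
from cell import bot
import numpy as np, cv2
from scipy.spatial.transform import Rotation as R
from scipy.optimize import least_squares
K={c:bot.calibration(c) for c in("top","side")}
def proj(c,p):
    E=K[c]["extrinsics"]; q=K[c]["mtx"]@(E[:3,:3]@np.asarray(p)+E[:3,3]); return q[:2]/q[2]
def tri(t,s):
    P=[K[c]["mtx"]@K[c]["extrinsics"][:3] for c in("top","side")]
    X=cv2.triangulatePoints(P[0],P[1],np.array(t,float).reshape(2,1),np.array(s,float).reshape(2,1))[:,0]; return X[:3]/X[3]
def onplane(c,uv,z):
    E=K[c]["extrinsics"]; d=E[:3,:3].T@np.linalg.inv(K[c]["mtx"])@np.array([uv[0],uv[1],1]); o=-E[:3,:3].T@E[:3,3]
    return o+d*(z-o[2])/d[2]
T=lambda x,y:(165+x/2.75,85+y/2.75)
S=lambda x,y:(250+x/2.7,90+y/2.7)
E
python3 - <<'E'
from h import *
np.set_printoptions(precision=4,suppress=True)
ob={"hL":(T(342,45),S(483,122)),"hR":(T(492,60),S(440,252)),"cL":(T(184,60),S(490,33)),"cR":(T(652,100),S(378,430)),
"ptr":(T(642,161),S(331,472)),"clip":(T(653,229),S(246,470)),
"b1":(T(217,313),S(275,122)),"b2":(T(270,319),S(259,161)),"b3":(T(533,345),S(167,374)),"b4":(T(590,350),S(144,428)),
"tcap":(T(376,322),S(243,268)),"tbase":(T(434,334),S(212,318))}
X={k:tri(*v) for k,v in ob.items()}
for k,v in X.items(): print(k,v,np.round(proj("top",v)-ob[k][0],1),np.round(proj("side",v)-ob[k][1],1))
def pts(p):
    bx,by,yw,hx,ca,yp=p
    f=lambda x,y,z:np.array([bx,by,0])+R.from_euler("z",yw).apply([x,y,z])
    g=lambda r,a,y:f(hx-r*np.cos(a),y,.112+r*np.sin(a))
    return {"hL":g(.22,1.8,.065),"hR":g(.22,1.8,-.065),"cL":g(.183,1.8,.21),"cR":g(.183,1.8,-.21),"ptr":g(.08,1.8,yp),"clip":g(.08,ca,yp),
    "b1":f(-.04,.195,.094),"b2":f(-.04,.137,.094),"b3":f(-.04,-.137,.094),"b4":f(-.04,-.195,.094)}
def res(p):
    q=pts(p); return np.concatenate([(proj(c,q[k])-ob[k][i]) for k in q for i,c in enumerate(("top","side"))])
s=least_squares(res,[.55,0,0,.12,1.,-.226],loss="soft_l1")
print(s.x,np.sqrt(np.mean(res(s.x)**2)))
q=pts(s.x)
for k,r in zip(q,res(s.x).reshape(-1,4)): print(k,q[k],r)
E
```

```text
hL [0.6724 0.0084 0.328 ] [-0.1 -0.3] [-0.4  0.1]
hR [ 0.6593 -0.1205  0.3236] [0.2 0.5] [ 0.7 -0.2]
cL [0.6734 0.1524 0.288 ] [0.1 0.4] [ 0.5 -0.2]
cR [ 0.6392 -0.2612  0.29  ] [-0.2 -0.5] [-0.8  0.2]
ptr [ 0.6149 -0.2666  0.1983] [-0.5 -1.1] [-1.9  0.5]
clip [ 0.5499 -0.2778  0.1872] [-0.4 -0.7] [-1.2  0.3]
b1 [0.4813 0.1531 0.1009] [-0.4 -0.8] [-1.   0.3]
b2 [0.4762 0.0992 0.0968] [-0.4 -0.8] [-1.1  0.3]
b3 [ 0.4509 -0.1701  0.0954] [-0.3 -0.6] [-0.9  0.2]
b4 [ 0.4459 -0.2282  0.0946] [-0.2 -0.4] [-0.7  0.2]
tcap [ 0.4845 -0.0054  0.0433] [-0.6 -1.3] [-1.7  0.5]
tbase [ 0.4703 -0.0688  0.0381] [-0.2 -0.4] [-0.6  0.2]
[ 0.5036 -0.0397 -0.09    0.113   0.9592 -0.2211] 1.541504606176031
hL [0.6718 0.0103 0.3262] [-0.8523  0.2884 -0.7352 -0.0858]
hR [ 0.6601 -0.1191  0.3262] [-0.3334 -0.2766  1.5088 -1.377 ]
cL [0.6765 0.1555 0.2902] [-1.2578 -1.1506  2.1564 -1.4446]
cR [ 0.6387 -0.2628  0.2902] [ 0.452  -0.308  -1.219   0.8538]
ptr [ 0.6144 -0.2717  0.1899] [ 0.8691  0.0231 -3.0064  3.9643]
clip [ 0.5506 -0.2659  0.1775] [-5.5515 -0.0736  0.163  -3.0039]
b1 [0.4813 0.1581 0.094 ] [-1.6421 -0.3854 -0.8341  0.5452]
b2 [0.4761 0.1003 0.094 ] [-0.6155 -0.6027 -1.0764  0.5955]
b3 [ 0.4515 -0.1726  0.094 ] [ 0.5336 -0.6903 -0.9041  1.3724]
b4 [ 0.4462 -0.2304  0.094 ] [ 0.4838 -0.5073 -0.7691  1.0729]
```

```bash
cat >> h.py <<'E'
BAY=np.array([.5036,-.0397,0]); YW=-.09; HX=.113
Rb=R.from_euler("z",YW)
def bay(x,y,z): return BAY+Rb.apply([x,y,z])
def tool(d,y):
    "quaternion wxyz with tool z along d, tool y along y"
    d=np.array(d,float)/np.linalg.norm(d); y=np.array(y,float)-np.dot(y,d)*d; y/=np.linalg.norm(y)
    q=R.from_matrix(np.c_[np.cross(y,d),y,d]).as_quat(); return q[[3,0,1,2]]
G=bot.grip_depth
C=np.mean([onplane("top",(311.5,205),.031),onplane("side",(330.5,199),.031)],0)
u=np.array([.218,.975,0]); c=np.array([.975,-.218,0]); al=np.radians(30); Z=np.array([0,0,1.])
d0=-Z*np.cos(al)-u*np.sin(al)
def handle(th,off=.23,back=0):
    "TCP and orientation gripping the bar with the shield at th"
    p=th-off; d=Rb.apply([np.cos(p),0,-np.sin(p)]); b=bay(HX-.22*np.cos(th),0,.112+.22*np.sin(th))
    return b+d*(G-back), tool(d,Rb.apply([np.sin(p),0,np.cos(p)])*SG)
SG=1
E
python3 - <<'E'
import h
from h import *
np.set_printoptions(precision=3,suppress=True)
print(G,C,Rb.inv().apply(C-BAY),onplane("top",(311.5,205),.031),onplane("side",(330.5,199),.031))
for s in(1,-1):
    print("pick",s,bot.solve_ik(C+u*.007+d0*(G-.15),tool(d0,s*c)),bot.solve_ik(C+u*.007+d0*(G-.003),tool(d0,s*c)))
    for yw in (0,30,60,90):
        a=Rb.apply([np.sin(np.radians(yw)),np.cos(np.radians(yw)),0]); d1=-Z*np.sin(al)+a*np.cos(al); cc=np.cross(a,Z)
        p=bay(-.04,0,.060)+d1*G
        print("place",s,yw,bot.solve_ik(p,tool(d1,s*cc)),bot.solve_ik(p-d1*.12,tool(d1,s*cc)))
    h.SG=s
    for o in (.05,.23,.4):
        print("handle",s,o,[bot.solve_ik(*handle(t,o)) for t in (1.8,1.4,1.0)],bot.solve_ik(*handle(1.8,o,.08)))
E
```

```text
0.0187 [ 0.472 -0.035  0.031] [-0.032  0.002  0.031] [ 0.474 -0.036  0.031] [ 0.469 -0.034  0.031]
pick 1 [ 0.206  0.495 -0.292  1.018 -0.472  2.053] [ 0.076  0.61  -0.508  0.619 -0.498  1.909]
place 1 0 [-0.709  0.875 -0.329  1.155  0.783  0.612] [-0.856  0.867 -0.134  1.446  0.674  0.48 ]
place 1 30 [-0.822  0.68  -0.789  0.446  1.011  1.171] [-1.067  0.628 -0.658  0.934  0.892  0.798]
place 1 60 None [-1.22   0.378 -1.244  0.09   1.041  1.407]
place 1 90 None None
handle 1 0.05 [array([-0.185,  0.704,  0.601,  1.646, -0.017,  1.478]), array([-0.221,  0.181, -0.208,  0.963,  0.029,  1.443]), array([-0.295, -0.204, -0.841,  0.323,  0.119,  1.403])] [-0.183  0.812  1.006  1.943 -0.017  1.48 ]
handle 1 0.23 [array([-0.192,  0.53 ,  0.314,  1.354,  0.   ,  1.469]), array([-0.235,  0.06 , -0.404,  0.709,  0.056,  1.437]), array([-0.323, -0.272, -1.019,  0.037,  0.166,  1.407])] [-0.192  0.541  0.531  1.56   0.     1.469]
handle 1 0.4 [array([-0.2  ,  0.389,  0.079,  1.091,  0.019,  1.463]), array([-0.25 , -0.037, -0.586,  0.457,  0.086,  1.436]), array([-0.351, -0.282, -1.189, -0.29 ,  
[... 430 characters left out ...]
one None
handle -1 0.05 [array([-0.185,  0.704,  0.601,  1.646, -0.017, -1.664]), array([-0.221,  0.181, -0.208,  0.963,  0.029, -1.699]), array([-0.295, -0.204, -0.841,  0.323,  0.119, -1.739])] [-0.183  0.812  1.006  1.943 -0.017 -1.662]
handle -1 0.23 [array([-0.192,  0.53 ,  0.314,  1.354,  0.   , -1.673]), array([-0.235,  0.06 , -0.404,  0.709,  0.056, -1.705]), array([-0.323, -0.272, -1.019,  0.037,  0.166, -1.734])] [-0.192  0.541  0.531  1.56   0.    -1.673]
handle -1 0.4 [array([-0.2  ,  0.389,  0.079,  1.091,  0.019, -1.679]), array([-0.25 , -0.037, -0.586,  0.457,  0.086, -1.706]), array([-0.351, -0.282, -1.189, -0.29 ,  0.214, -1.72 ])] [-0.202  0.353  0.222  1.27   0.019 -1.681]
```

Run:
```python
from h import *
q=tool(d0,c); g=C+u*.007
bot.set_gripper(1.0,30)
bot.move_pose(g+d0*(G-.15),q)
print(bot.move_linear(g+d0*(G-.003),.1,until_force=8))
cv2.imwrite("pics/s2.png",cv2.resize(bot.camera("side")[90:310,250:450,::-1],None,fx=2.7,fy=2.7,interpolation=cv2.INTER_CUBIC))
bot.set_gripper(0.0,30)
print(bot.read_position()-(g+d0*(G-.003)),bot.read_gripper_width(),bot.read_finger_force(),bot.read_ft_force(),bot.read_clock())
```

```text
False
[0.00037484 0.00013056 0.00031929] 0.5173028545024206 30.223014136136044 [0.60833637 1.66644807 3.74213181] 5.5417
```

View pics/s2.png

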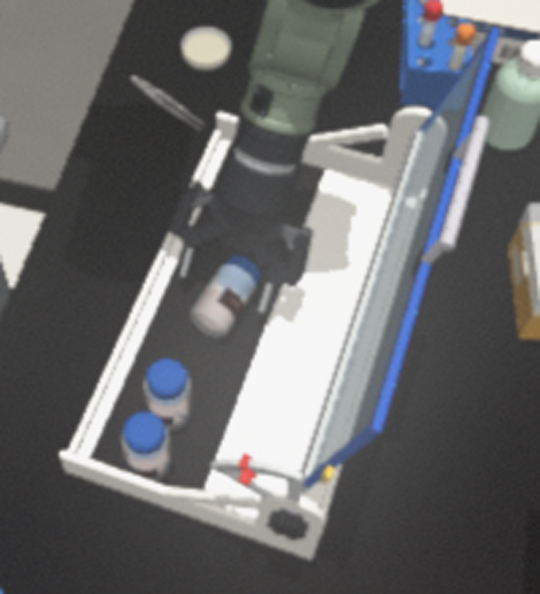

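The side picture shows both fingers straddling the bottle (≈(228,295) in the crop), gripped at 44 mm. Next: lift, turn and lower.

Run:
```python
from h import *
np.set_printoptions(precision=4,suppress=True)
p=bot.read_position(); bot.move_linear(p+[0,0,.14],.12)
yw=np.radians(20); a=Rb.apply([np.sin(yw),np.cos(yw),0]); d1=-Z*np.sin(al)+a*np.cos(al); q=tool(d1,np.cross(a,Z))
t=bay(-.04,.03,.0595)+d1*G
bot.move_pose(t+[0,0,.09],q)
cv2.imwrite("pics/s3.png",cv2.resize(bot.camera("side")[60:310,220:450,::-1],None,fx=2.4,fy=2.4,interpolation=cv2.INTER_CUBIC))
print(bot.read_gripper_width(),bot.read_ft_force(),bot.read_clock())
```

```text
0.5192515506662009 [-0.0982  0.243  -1.2014] 8.2333
```

View pics/s3.png

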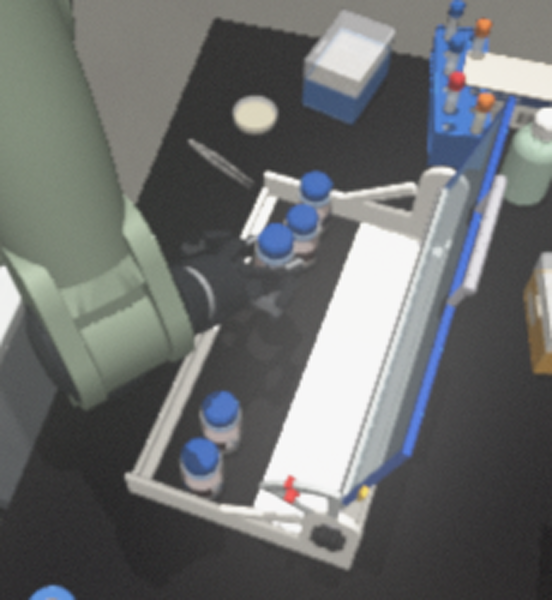

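The bottle is held upright at crop (275,245), in front of bottles 1 and 2 and clear of them. Next I lower it, release and retreat.

```bash
python3 - <<'E'
from h import *
np.set_printoptions(precision=4,suppress=True)
p=bot.read_position()
print(bot.move_linear(p-[0,0,.07],.1),bot.move_linear(p-[0,0,.105],.03,until_force=2.5))
e=bot.read_position(); print("dz",p[2]-e[2],bot.read_ft_force())
bot.set_gripper(1.0)
yw=np.radians(20); a=Rb.apply([np.sin(yw),np.cos(yw),0]); d1=-Z*np.sin(al)+a*np.cos(al)
bot.move_linear(e-d1*.13,.12)
for n in("top","side"):
    im=bot.camera(n); print([(np.round(d["bbox"],1).tolist(),round(d["confidence"],2)) for d in bot.search_frame(n,"bottle_1")])
    o=im[85:265,165:455] if n=="top" else im[90:310,250:450]
    cv2.imwrite(f"pics/{n}4.png",cv2.resize(o[:,:,::-1],None,fx=2.7,fy=2.7,interpolation=cv2.INTER_CUBIC))
print(bot.read_clock())
E
python3 -c "
import cv2,numpy as np
a=cv2.imread('pics/top4.png');b=cv2.imread('pics/side4.png')
a=cv2.resize(a,None,fx=.6,fy=.6)
o=np.zeros((max(a.shape[0],b.shape[0]//1),800,3),np.uint8)
b=cv2.resize(b,None,fx=.6,fy=.6);o[:a.shape[0],:a.shape[1]]=a;o[:b.shape[0],a.shape[1]:a.shape[1]+b.shape[1]]=b
cv2.imwrite('pics/c4.png',o[:400])"
```

```text
False True
dz 0.09210589923205863 [-0.9687  0.1624  2.9072]
[([235.7, 190.4, 21.5, 22.8], 0.8), ([251.9, 195.5, 25.3, 14.9], 0.58)]
[([341.4, 130.3, 18.4, 26.9], 0.75), ([303.3, 225.7, 16.5, 23.1], 0.74), ([273.4, 101.3, 162.4, 194.3], 0.67), ([294.4, 241.0, 20.7, 30.4], 0.63), ([338.0, 143.3, 15.2, 27.1], 0.58)]
11.7583
```

View pics/c4.png

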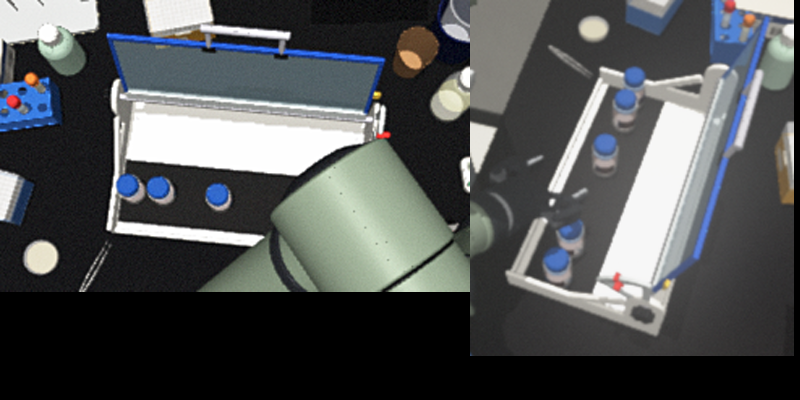

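The tipped bottle now stands upright and released in the lane, at combined-view (218,195) and (605,150). All the other bottles are still standing. Next I lift away and grip the bar.

Run:
```python
from h import *
np.set_printoptions(precision=4,suppress=True)
m=onplane("top",(165+218/1.62,85+195/1.62),.094); print("bottle in lane",Rb.inv().apply(m-BAY)+[.04,0,0])
p=bot.read_position(); bot.move_linear(p+[0,0,.25],.2)
t,q=handle(1.8,.23,.10); bot.move_pose(t,q)
t,q=handle(1.8,.23); print(bot.move_linear(t,.1,until_force=8))
bot.set_gripper(0.0,60)
print(bot.read_position()-t,bot.read_gripper_width(),bot.read_finger_force(),bot.read_ft_force(),bot.read_clock())
cv2.imwrite("pics/s5.png",cv2.resize(bot.camera("side")[60:310,220:450,::-1],None,fx=2.4,fy=2.4,interpolation=cv2.INTER_CUBIC))
```

```text
bottle in lane [-0.0039  0.0313  0.094 ]
False
[-0.0006  0.0001  0.0002] 0.1183921050681307 58.497464060783386 [-4.8175 -0.2136  2.4146] 16.0083
```

View pics/s5.png

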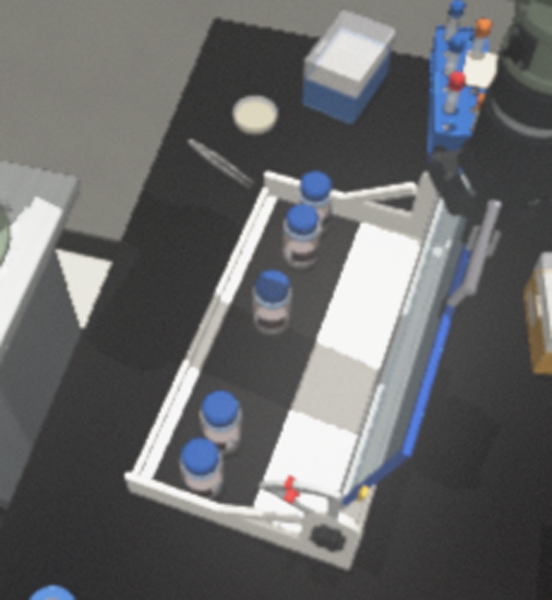

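The bar is gripped (12 mm wide, fingers at crop (460,190)), and all five bottles stand. Next I swing it down in steps.

Run:
```python
from h import *
np.set_printoptions(precision=3,suppress=True)
for th in np.arange(1.7,1.09,-.1):
    t,q=handle(th); bot.move_linear(t,.07,rotation=q); print(round(th,2),bot.read_ft_force(),bot.read_gripper_width())
print(bot.read_clock())
bot.wait(.3)
a=bot.camera("top")[120:190,340:430,::-1]; b=bot.camera("side")[230:310,300:400,::-1]
a=cv2.resize(a,(400,311),interpolation=cv2.INTER_CUBIC); b=cv2.resize(b,(400,320),interpolation=cv2.INTER_CUBIC)
cv2.imwrite("pics/c6.png",np.hstack([a,b[:311]]))
```

```text
1.7 [-0.21   0.729 -1.477] 0.11654778696163207
1.6 [-0.324 -0.373  0.998] 0.11358450153724713
1.5 [0.199 0.238 0.807] 0.12065252999044554
1.4 [0.053 0.62  2.238] 0.11502712871865255
1.3 [-1.873  0.815  2.239] 0.11738381633490658
1.2 [-3.253  0.427  4.394] 0.11538707708014441
1.1 [-4.315  1.074  6.802] 0.11753364255865567
19.15
```

View pics/c6.png

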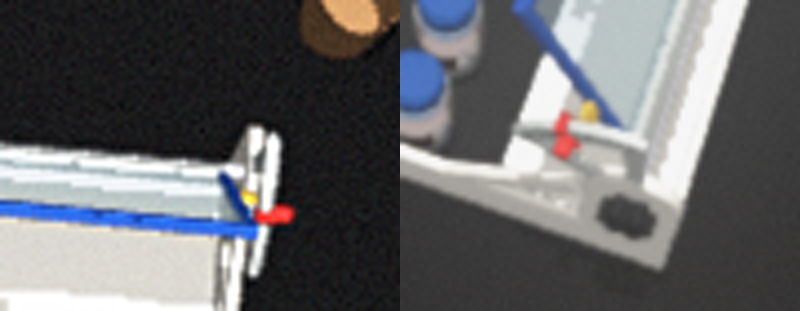

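At 1.1 rad the yellow pointer (crop (250,198) top, (590,112) side) sits just above the red clip ((275,215) top, (566,135) side), so only a little more swing is needed. I'll measure the gap from the colour centroids.

```bash
cat >> h.py <<'E'
def blob(n,im,col):
    x0,x1,y0,y1=(380,415,130,185) if n=="top" else (325,385,245,280)
    s=im[y0:y1,x0:x1].astype(float); r,g,b=s[...,0],s[...,1],s[...,2]
    w=np.clip(r-np.maximum(g,b)-50,0,None) if col=="r" else np.clip(np.minimum(r,g)-b-40,0,None)*(g>.6*r)
    v,u_=np.mgrid[y0:y1,x0:x1]; return np.array([(w*u_).sum(),(w*v).sum()])/w.sum(),w.sum(),(w>20).sum()
def ang():
    ims={n:bot.camera(n) for n in("top","side")}; o={}
    for k in "ry":
        B=[blob(n,ims[n],k) for n in("top","side")]; X=tri(B[0][0],B[1][0]); l=Rb.inv().apply(X-BAY)-[HX,0,.112]
        o[k]=np.arctan2(l[2],-l[0]); print(k,np.round(l,4),"r",np.round(np.hypot(l[0],l[2]),4),"ang",np.round(o[k],3),[np.round(b[0],1).tolist()+[int(b[2])] for b in B])
    return o,ims
E
python3 - <<'E'
from h import *
ang()
# single-view predictions with y known: which angle explains each camera's pixel
f=lambda th,y,r=.08: bay(HX-r*np.cos(th),y,.112+r*np.sin(th))
for th in(1.1,1.0): print(th,[(n,np.round(proj(n,f(th,y)),1).tolist(),y) for n in("top","side") for y in(-.215,-.23,-.245)])
E
```

```text
r [-0.0456 -0.2317  0.073 ] r 0.0861 ang 1.013 [[401.6, 168.0, 28], [340.5, 264.1, 43]]
y [-0.0376 -0.2148  0.0777] r 0.0863 ang 1.12 [[395.7, 164.1, 9], [346.6, 257.6, 14]]
1.1 [('top', [395.2, 163.9], -0.215), ('top', [400.9, 164.4], -0.23), ('top', [406.6, 165.0], -0.245), ('side', [346.4, 259.1], -0.215), ('side', [344.2, 265.2], -0.23), ('side', [342.0, 271.4], -0.245)]
1.0 [('top', [394.8, 166.8], -0.215), ('top', [400.5, 167.4], -0.23), ('top', [406.1, 167.9], -0.245), ('side', [343.3, 258.7], -0.215), ('side', [341.2, 264.8], -0.23), ('side', [338.9, 270.9], -0.245)]
```

Run:
```python
from h import *
for th in (1.04,.992):
    t,q=handle(th); bot.move_linear(t,.05,rotation=q)
bot.wait(.5); o,ims=ang()
print(bot.read_ft_force(),bot.read_position()-t,bot.read_gripper_width(),bot.read_finger_force(),bot.read_clock())
a=ims["top"][120:190,340:430,::-1]; b=ims["side"][90:310,250:450,::-1]
a=cv2.resize(a,(400,311),interpolation=cv2.INTER_CUBIC); b=cv2.resize(b,(400,440),interpolation=cv2.INTER_CUBIC)
o=np.zeros((440,800,3),np.uint8); o[:311,:400]=a; o[:,400:]=b; cv2.imwrite("pics/c7.png",o)
```

```text
r [-0.0457 -0.2314  0.0732] r 0.0863 ang 1.013 [[401.5, 168.1, 29], [340.5, 263.9, 44]]
y [-0.0448 -0.2144  0.0739] r 0.0864 ang 1.025 [[395.1, 167.2, 10], [343.5, 257.0, 13]]
[-8.45710471  2.45424527  8.60362782] [ 0.00136196 -0.00020078  0.00133635] 0.11490671801451627 60.214803814888 20.9833
```

View pics/c7.png

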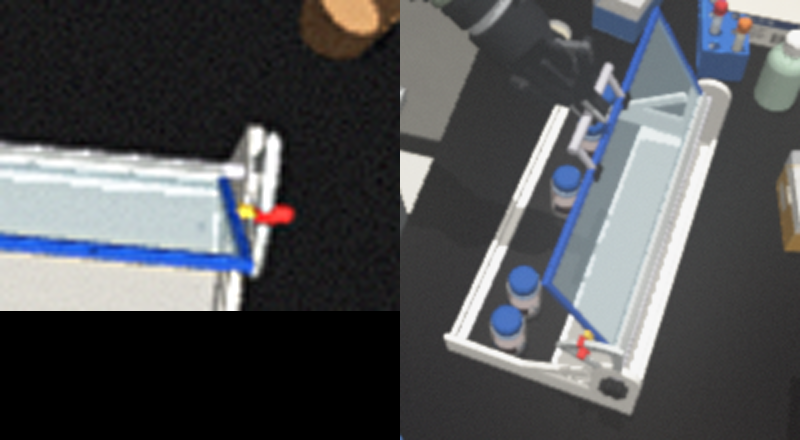

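The pointer and clip line up in both views: (245,212) against (275,214) in the top crop, and 0.012 rad (about 1 mm) apart by triangulation. The bottles are standing and the bar is held, so I'm handing in.

```bash
python3 -c "
from cell import bot
print(bot.close_job())"
```

```text
the job is handed in; nothing more can be done
None
```

I stood the tipped bottle upright in the lane and released it. The arm now holds the shield by its bar with the pointer about 1 mm from the index mark, and the job was handed in about 21 s into the 64 s limit; no pass or fail result came back.

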